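# Count to the third gap and push the sample tin in

### The job

Count along the sample rack's rail with a fingertip, starting at the end with the tall post: touch the rail behind the first, the second and the third gap in turn, and no section beyond the third. Then push the loose tin that waits in front of the rack along the bench into that third gap from the tall post, fully home against the back stop. Do not lift or tip the tin, and leave the two stored tins, the jar and the brush where they are.

Things in the scene. Friction and masses are not known exactly. Their poses are not given: they have to be found in the camera images.
- rack: Fixed steel rack of six gaps in a row, made by 7 upright plates (4 mm thick, 36 high, 36 long); gaps 52 mm wide, 56 mm pitch, open front, no floor (tins slide on the bench). Origin: on the bench, mouth plane (plates' front ends), middle of the row. x points into the gaps away from the robot, y along the row to the robot's left, z up. Gap centres at y = +140, +84, +28, -28, -84, -140 mm.
- back_stop (a point): Middle of the face of the rack's back stop, a low bar 2 to 16 mm above the bench along the whole row; this point is 36 mm behind the mouth plane (rack x = +36 mm, y = 0), 9 mm above the bench. A tin fully home touches it: tin centre at rack x = +16 mm, the tin standing 4 mm out of the mouth.
- post_tall: Fixed round steel post, 85 mm high, 16 mm thick (26 mm foot, 6 mm high), standing on the bench 22 mm outside one end of the rack, 20 mm behind the mouth plane. It marks the end from which gaps are counted; it may be at either end. Origin on the bench, at its axis.
- post_short: The same kind of fixed post but only 30 mm high, at the other end of the rack. Origin on the bench, at its axis.
- tin: The loose closed round aluminium sample tin waiting on the bench in front of the rack: 40 mm diameter, 30 mm high, about 80 to 170 g, upright; it slides on the bench with under 2 N. Origin at the centre of its underside, on the bench; z up.
- stored_a: A tin like the other, already stored, home in the second gap from the rack's +y end (40 mm diameter, 30 mm high). Must stay. Origin at the centre of its underside.
- stored_b: A tin like the other, already stored, home in the gap at the rack's -y end (40 mm diameter, 30 mm high). Must stay. Origin at the centre of its underside.
- jar: Loose jar, 60 mm diameter, 85 mm high, left of the work. Must stay. Origin at the centre of its underside.
- brush: Loose hand brush lying on the bench, right of the work, along its own x. Must stay. Origin underneath it.
- rail_1: Section 1 of 6 of the rack's fixed, rigid, level steel rail, numbered from the rack's +y end; it lies behind gap 1 of that same numbering. 55 mm long along the rack's y, 12 mm wide, 10 mm high; its top is 46 mm above the bench. Tops are flush, so shut fingers can run along them; dark lines mark joints. Origin: centre of its underside, at rack x = +42 mm, 36 mm above the bench.
- rail_2: Section 2 of 6 of the rack's fixed, rigid, level steel rail, numbered from the rack's +y end; it lies behind gap 2 of that same numbering. 55 mm long along the rack's y, 12 mm wide, 10 mm high; its top is 46 mm above the bench. Tops are flush, so shut fingers can run along them; dark lines mark joints. Origin: centre of its underside, at rack x = +42 mm, 36 mm above the bench.
- rail_3: Section 3 of 6 of the rack's fixed, rigid, level steel rail, numbered from the rack's +y end; it lies behind gap 3 of that same numbering. 55 mm long along the rack's y, 12 mm wide, 10 mm high; its top is 46 mm above the bench. Tops are flush, so shut fingers can run along them; dark lines mark joints. Origin: centre of its underside, at rack x = +42 mm, 36 mm above the bench.
- rail_4: Section 4 of 6 of the rack's fixed, rigid, level steel rail, numbered from the rack's +y end; it lies behind gap 4 of that same numbering. 55 mm long along the rack's y, 12 mm wide, 10 mm high; its top is 46 mm above the bench. Tops are flush, so shut fingers can run along them; dark lines mark joints. Origin: centre of its underside, at rack x = +42 mm, 36 mm above the bench.
- rail_5: Section 5 of 6 of the rack's fixed, rigid, level steel rail, numbered from the rack's +y end; it lies behind gap 5 of that same numbering. 55 mm long along the rack's y, 12 mm wide, 10 mm high; its top is 46 mm above the bench. Tops are flush, so shut fingers can run along them; dark lines mark joints. Origin: centre of its underside, at rack x = +42 mm, 36 mm above the bench.
- rail_6: Section 6 of 6 of the rack's fixed, rigid, level steel rail, numbered from the rack's +y end; it lies behind gap 6 of that same numbering. 55 mm long along the rack's y, 12 mm wide, 10 mm high; its top is 46 mm above the bench. Tops are flush, so shut fingers can run along them; dark lines mark joints. Origin: centre of its underside, at rack x = +42 mm, 36 mm above the bench.

How it is judged:
By the outcome, as a careful person would: the job done as asked, in the order asked, and still so for the second after the job is handed in, with the robot touching nothing.
It also fails if it takes over 61 s, if anything falls off the work surface, if the arm or the gripper's body presses on something with over 40 N, if the wrist force passes 120 N, or if a joint passes its speed limit or range.

### The arm

A 6-joint arm with a two-finger parallel gripper is mounted at the origin on the work surface. World frame = base frame: x ahead of the robot, y to its left, z up, the work surface at z = 0. Lengths are in m, angles in degrees, forces in N, time in s.
With the tool pointing down it reaches from about 0.4 to 0.825 m from the base axis. Payload 7 kg.
Tool frame: the origin (TCP) lies midway between the tips of the shut fingers; the grasp point (between the pads) lies 19 mm behind it; z points along the fingers, y is the direction in which the jaws open and shut (so a half turn about z gives the same grasp; the last joint's range is limited). The gripper opens to 88 mm and grips with 3 to 60 N. Pads are 19 mm wide; open, the fingers measure 130 mm over their backs; the gripper's body (78 mm by 193 mm) begins 47 mm behind the grasp point.
Start: joints at [80.793, 20.546, 0.682, 0, -70.136, -16.507], TCP at [0.293, 0.608, 0.227] pointing down, gripper open.
Joint ranges: [-176.03, 176.03], [-82.01, 121.73], [-58.28, 71.71], [-173.87, 95.51], [-174.79, -0.11], [-173.66, 173.66]. Speed limits (degrees/s): [136.94, 136.94, 172.46, 180, 180, 180].

### API

Orientations are given as [roll, pitch, yaw] about the fixed x, y, z axes, in that order (R = Rz(yaw) Ry(pitch) Rx(roll)).
In Python, from plant import r gives the robot as it stands.
- The arm moves only by the tool carry_out, never from a script. Its argument "motion" is one flat list of numbers, 7 for each row, row after row: the turn, a rotation vector about the tool's x, y, z in degrees, then the shift along the tool's x, y, z in cm, then the finger opening in cm, from 0 to 8.76. A call has 1 to 20 rows; each row shifts and turns the commanded pose from where the row before left it, along the tool's axes as they then stand; what a row does not reach is not made up. A row lasts 1/12 s, in which the tool goes at most 41.7 mm and 7.16 degrees, less where a joint would pass 70% of its speed; a pose out of reach is approached as far as the arm can. A call is refused whole if a number of a shift passes 4.17 or a number of a turn 7.16, either way. A call with a gripper value outside its range is refused whole. The fingers move at their own pace and stop on an object; "grip_force" is the grip in N (left out, the last holds). Time passes only in rows, so rows that do not move let the fingers close. It gives the time, the measured TCP pose, the force and the opening at its end, in the units of the state.
- r.get_state(): the state, without advancing time (a new reading comes with each control period).
- r.capture(name): name is "scene" or "top" or "wrist"; returns a dict with "pixels" (480x640x3 uint8, red, green, blue), "K" (3x3 intrinsics, pixels), "R" (3x3) and "t" (3): a world point X has camera coordinates R X + t. Camera axes: x right, y down, z forward; pixel columns grow to the right and rows downward; lengths in m; the calibration is good to about 2 mm. A picture is of the moment at which its call begins. There is no depth.
- r.close_job(): hands the job in, once; it reports no verdict.
The state is a dict: "time_s": time; "joints": joint angles; "qd": joint speeds; "joint_torque": joint torques, N m; "tcp_pos": TCP position; "eef_rot": TCP orientation; "contact_force": force on the tool from outside, world axes, zero at the start; "moment": the same for the moment, N m; "gripper_width": finger opening in m.
Only numpy, scipy, OpenCV 4.12 (cv2) and the standard library are available. Lean on these libraries where they do the work, as an engineer would, in place of code of your own. Each camera call takes 0.05 s, during which the arm holds its last target. There are 200 camera calls.

## Working session

There is one attempt and no reset: what is moved stays moved. The work goes in short steps, Python scripts to look and compute and a tool call to move; the robot and the scene stay as the last step left them, time stands still between calls to the robot, and variables do not carry over. Pictures are saved under pics/ and viewed, about 8 in all and at most 12, crops included, and the job is handed in when it is done.

Besides the shell and the picture viewer there is one more tool, called as a command line: name --argument value ..., lists and objects as JSON in quotes. carry_out: Moves the arm, as the interface text tells. Its arguments: {"type":"object","properties":{"motion":{"type":"array"},"grip_force":{"type":"number"}},"required":["motion"]}

```bash
mkdir -p pics; ls
python3 - <<'E'
from plant import r
import cv2,pickle
d={}
for n in("top","scene"):
    c=r.capture(n);d[n]=c;cv2.imwrite(f"pics/{n}0.png",c["pixels"][:,:,::-1]);print(n,c["K"].round(1).tolist(),c["R"].round(3).tolist(),c["t"].round(3).tolist())
pickle.dump(d,open("c0.pkl","wb"))
s=r.get_state();print(s)
E
```

```text
pics
top [[622.8, 0.0, 321.4], [0.0, 622.8, 226.3], [0.0, 0.0, 1.0]] [[-0.079, -0.997, -0.003], [-0.971, 0.078, -0.224], [0.224, -0.015, -0.975]] [0.04, 0.592, 1.123]
scene [[546.3, 0.0, 318.6], [0.0, 546.3, 230.7], [0.0, 0.0, 1.0]] [[0.035, 0.999, -0.004], [0.648, -0.026, -0.761], [-0.761, 0.024, -0.648]] [0.003, -0.33, 1.439]
{'time_s': 0.1, 'joints': array([ 8.07916089e+01,  2.05883522e+01,  6.37769414e-01, -1.81819401e-02,
       -7.01367429e+01, -1.65067379e+01]), 'qd': array([ 0.05313077,  0.01760669,  0.01212149,  0.04169778, -0.05181541,
       -0.00025422]), 'joint_torque': array([-1.35461280e-03, -5.84165025e+01,  2.93752956e+01,  7.01539725e+00,
        1.01999397e-02, -5.23724441e-05]), 'tcp_pos': array([0.29271105, 0.60772515, 0.22569394]), 'eef_rot': array([ 1.79911416e+02, -8.42552053e-03, -2.57213133e+01]), 'contact_force': array([0.10156267, 0.49092345, 0.35853806]), 'moment': array([-0.02369228, -0.02953215,  0.00245302]), 'gripper_width': 0.08731234935672287}
```

View pics/top0.png

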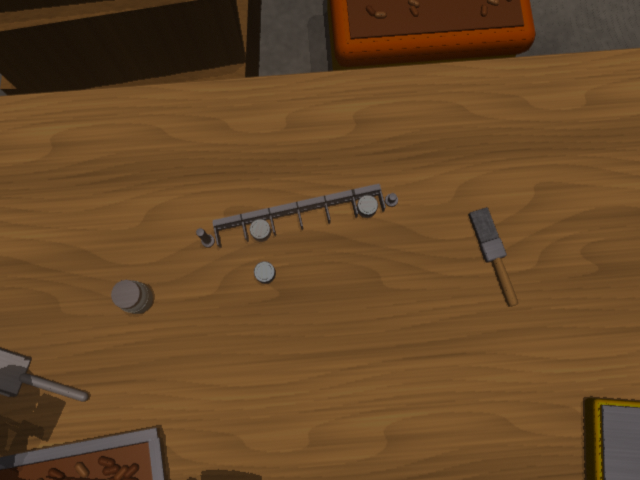

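View pics/scene0.png

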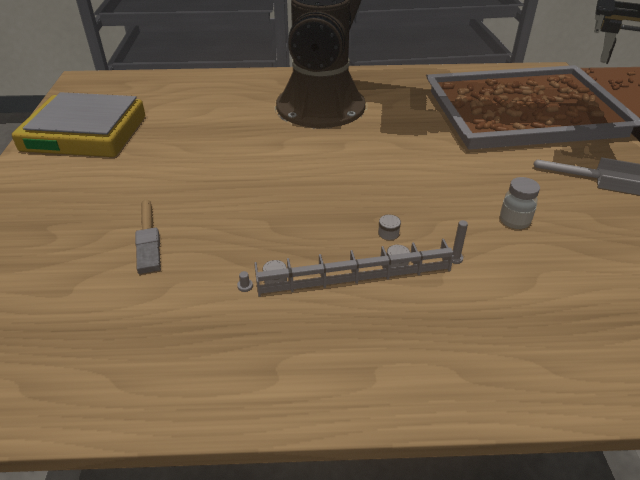

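```bash
cat > h.py <<'E'
import numpy as np
def ray(c,u,v,z):
    d=c["R"].T@np.linalg.solve(c["K"],[u,v,1.]);o=-c["R"].T@c["t"]
    return o+d*(z-o[2])/d[2]
def proj(c,X):
    p=c["K"]@(c["R"]@np.asarray(X,float)+c["t"]);return p[:2]/p[2]
E
python3 - <<'E'
import pickle,cv2,numpy as np
from h import *
d=pickle.load(open("c0.pkl","rb"))
for n,(x0,y0,x1,y1) in dict(top=(110,175,405,320),scene=(230,180,545,300)).items():
    c=d[n];im=c["pixels"][y0:y1,x0:x1]
    hsv=cv2.cvtColor(im,cv2.COLOR_RGB2HSV)
    for V in (140,):
        m=((hsv[...,1]<50)&(hsv[...,2]>V)).astype(np.uint8)
        k,l,st,ce=cv2.connectedComponentsWithStats(m)
        for i in range(1,k):
            if st[i,4]>40:
                u,v=ce[i]+[x0,y0];print(n,V,st[i].tolist(),(u.round(1),v.round(1)),ray(c,u,v,.03).round(4))
    m=(hsv[...,1]<80).astype(np.uint8)
    k,l,st,ce=cv2.connectedComponentsWithStats(m)
    for i in range(1,k):
        if st[i,4]>40: print(n,"grey",st[i].tolist(),(ce[i]+[x0,y0]).round(1))
t=d["top"]["pixels"][175:325,105:405,::-1]
cv2.imwrite("pics/topcrop.png",cv2.resize(t,None,fx=2.66,fy=2.66,interpolation=cv2.INTER_CUBIC))
E
```

```text
top grey [103, 9, 185, 61, 2729] [306.4 209.5]
top grey [86, 54, 9, 8, 50] [199.9 232.2]
top grey [92, 60, 12, 12, 70] [208.5 241.7]
top grey [144, 86, 21, 22, 355] [264.1 271.6]
top grey [1, 105, 37, 33, 842] [128.7 295.4]
scene 140 [150, 36, 20, 11, 148] (np.float64(389.8), np.float64(220.9)) [0.5207 0.1121 0.03  ]
scene 140 [159, 65, 20, 9, 105] (np.float64(397.0), np.float64(249.5)) [0.6006 0.1142 0.03  ]
scene 140 [33, 80, 22, 11, 136] (np.float64(273.5), np.float64(265.3)) [ 0.6321 -0.1029  0.03  ]
scene grey [270, 0, 40, 49, 1491] [519.7 203.5]
scene grey [149, 34, 22, 26, 462] [389.1 226.5]
scene grey [24, 40, 214, 77, 4944] [360.9 266. ]
scene grey [7, 91, 16, 21, 239] [244.3 281.9]
```

View pics/topcrop.png

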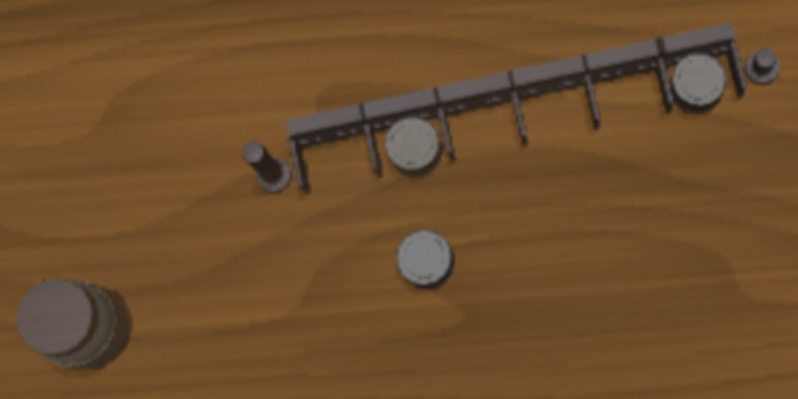

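Run:
```python
import pickle,cv2,numpy as np
from h import *
d=pickle.load(open("c0.pkl","rb"));c=d["top"]
hsv=cv2.cvtColor(c["pixels"],cv2.COLOR_RGB2HSV)
m=((hsv[...,1]<45)&(hsv[...,2]>105)).astype(np.uint8)
T=[]
for g in((259.9,228.8),(367,204.3),(264.4,271.6)):
    mm=np.zeros_like(m);cv2.circle(mm,(round(g[0]),round(g[1])),12,1,-1)
    a=cv2.moments(m*mm,True);u,v=a["m10"]/a["m00"],a["m01"]/a["m00"];T.append(ray(c,u,v,.03));print(a["m00"],u,v,T[-1].round(4))
A,B,L=T
def pose(A,B):
    e=(A-B)[:2]; print("spacing",np.linalg.norm(e)); e/=np.linalg.norm(e); ex=np.array([e[1],-e[0]])
    mid=(A+B)[:2]/2; o=mid-.016*ex+.028*e; print("yaw",np.degrees(np.arctan2(ex[1],ex[0])),"o",o,"ex",ex); return o,ex,e
o,ex,ey=pose(A,B)
pose(np.array([.6006,.1142,.03]),np.array([.6321,-.1029,.03]))
rc=lambda p:((p[:2]-o)@ex,(p[:2]-o)@ey)
P=lambda x,y:(105+(x+.5)/2.66-.5,175+(y+.5)/2.66-.5)
for n,x,y,z in(("railBL",288,122,.046),("railBR",730,26,.046),("railFL",291,135,.046),("railFR",733,38,.046),("j12",363,111,.046),("j23",436,95,.046),("j34",512,79,.046),("short top",763,60,.03),("tall top",254,151,.085),("jar top",56,316,.085)):
    w=ray(c,*P(x,y),z);print(n,w.round(4),"rack",np.round(rc(w),4))
print("loose",np.round(rc(L),4))
for y in(.140,.084,.028,0):print("rail",y,(o+.042*ex+y*ey).round(4))
print("gap3 home",(o+.016*ex+.028*ey).round(4),"mouth-40", (o-.04*ex+.028*ey).round(4))
```

```text
274.0 259.3868613138686 228.3832116788321 [0.607  0.1139 0.03  ]
264.0 367.3030303030303 204.21969696969697 [ 0.6391 -0.1028  0.03  ]
287.0 263.7839721254355 271.10452961672473 [0.5215 0.1102 0.03  ]
spacing 0.21910945782595645
yaw 8.411960490879133 o [0.60314226 0.03089908] ex [0.98924182 0.14628954]
spacing 0.21937333475151444
yaw 8.255685991586848 o [0.59649526 0.03106239] ex [0.98963714 0.14359083]
railBL [0.6262 0.202  0.046 ] rack [0.0478 0.1659]
railBR [ 0.6733 -0.1285  0.046 ] rack [ 0.046  -0.1679]
railFL [0.6162 0.2002 0.046 ] rack [0.0377 0.1655]
railFR [ 0.6639 -0.1298  0.046 ] rack [ 0.0366 -0.1678]
j12 [0.6301 0.1467 0.046 ] rack [0.0436 0.1106]
j23 [0.6379 0.0925 0.046 ] rack [0.0434 0.0558]
j34 [0.6456 0.0358 0.046 ] rack [ 0.0427 -0.0013]
short top [ 0.6496 -0.1523  0.03  ] rack [ 0.0191 -0.188 ]
tall top [0.5971 0.2204 0.085 ] rack [0.0218 0.1884]
jar top [0.4912 0.3611 0.085 ] rack [-0.0624  0.343 ]
loose [-0.0692  0.0904]
rail 0.14 [0.6242 0.1755]
rail 0.084 [0.6324 0.1201]
rail 0.028 [0.6406 0.0647]
rail 0 [0.6447 0.037 ]
gap3 home [0.6149 0.0609] mouth-40 [0.5595 0.0527]
```

The top view puts the tall post at the left, the rack's +y end (crop about 265,165). The third gap lies between the plates at crop x≈445 and 520, and it is empty. The rail's size and the posts' positions agree with the given layout to about 1–2 mm. I'll move above rail section 1 with the fingers shut and the jaws along the row.

carry_out --motion '[0,0,-6.78,0,0,0,0,0,0,-6.78,0,0,0,0,0,0,-6.78,0,0,0,0,0,0,-6.78,0,0,0,0,0,0,-6.78,0,0,0,0,0,0,0,1.9,3.4,0,0,0,0,0,1.9,3.4,0,0,0,0,0,1.9,3.4,0,0,0,0,0,1.9,3.4,0,0,0,0,0,1.9,3.4,0,0,0,0,0,1.9,3.4,0,0,0,0,0,1.9,3.4,0,0,0,0,0,1.9,3.4,0,0,0,0,0,1.9,3.4,0,0,0,0,0,1.9,3.4,0,0,0,0,0,1.9,3.4,0,0,0,0,0,1.9,3.4,0,0,0,0,0,1.9,3.4,0,0,0,0,0,0,0,0,0]' --grip_force 20

```text
time_s: 1.68
tcp_pos: [0.6029, 0.2006, 0.2257]
eef_rot: [179.9, 0.1, 7.9]
contact_force: [0.4, 0.6, 0.6]
gripper_width: 0.0002
```

carry_out --motion '[0,0,-0.3,1.8,2.9,0,0,0,0,0,0,0,2.5,0,0,0,0,0,0,3.5,0,0,0,0,0,0,3.5,0,0,0,0,0,0,3,0,0,0,0,0,0,2,0,0,0,0,0,0,0,0,0,0,0,0,0,0,0]'

```text
time_s: 2.35
tcp_pos: [0.6217, 0.1793, 0.0806]
eef_rot: [179.9, 0.1, 8.5]
contact_force: [0.3, 1.3, -0.0]
gripper_width: 0.0005
```

Run:
```python
from plant import r
import cv2
s=r.get_state();print(s["tcp_pos"],s["eef_rot"],s["contact_force"])
a=r.capture("top")["pixels"][150:300,130:430,::-1];b=r.capture("scene")["pixels"][130:310,220:520,::-1]
cv2.imwrite("pics/v1.png",cv2.resize(cv2.vconcat([a,b]),None,fx=1.8,fy=1.8,interpolation=cv2.INTER_CUBIC))
```

```text
[0.62170288 0.17926691 0.08061523] [1.79919380e+02 1.45562323e-01 8.49704402e+00] [ 0.26690208  1.33433735 -0.0224148 ]
```

View pics/v1.png

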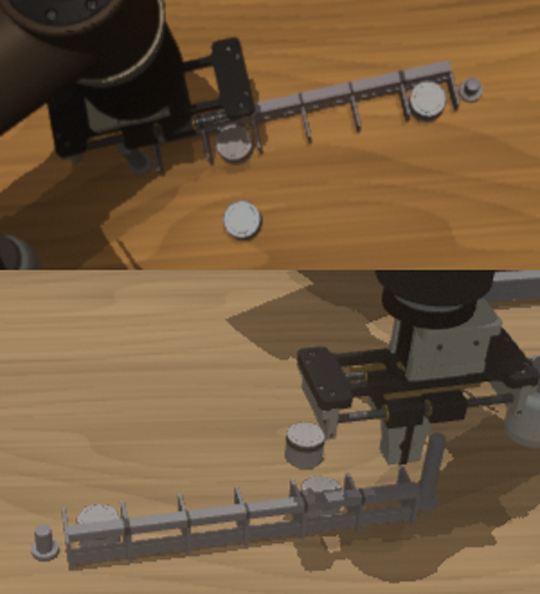

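carry_out --motion '[0,0,0,0.25,0.5,1,0,0,0,0,0,0,1.5,0,0,0,0,0,0,0.6,0,0,0,0,0,0,0,0,0,0,0,0,0,0,0]'

```text
time_s: 2.87
tcp_pos: [0.6257, 0.175, 0.0509]
eef_rot: [180.0, -0.0, 8.5]
contact_force: [0.6, -0.7, 0.2]
gripper_width: 0.0003
```

carry_out --motion '[0,0,0,0,0,0.2,0,0,0,0,0,0,0.2,0,0,0,0,0,0,0.1,0,0,0,0,0,0,0.1,0,0,0,0,0,0,0,0]'

```text
time_s: 3.28
tcp_pos: [0.6259, 0.1753, 0.0463]
eef_rot: [-180.0, -0.1, 8.5]
contact_force: [-3.4, -1.0, 10.5]
gripper_width: 0.0007
```

Rail section 1 is touched: 10.5 N at z = 46.3 mm. Now section 2.

carry_out --motion '[0,0,0,0,0,-1,0,0,0,0,0,0,-1,0,0,0,0,0,2,0,0,0,0,0,0,2,0,0,0,0,0,0,1.6,0,0,0,0,0,0,0,1,0,0,0,0,0,0,0.5,0,0,0,0,0,0,0,0,0,0,0,0,0,0,0]'

```text
time_s: 4.03
tcp_pos: [0.6334, 0.1199, 0.0491]
eef_rot: [180.0, 0.1, 8.5]
contact_force: [-0.8, -0.3, -0.6]
gripper_width: 0.0005
```

Target was (.633, .119), so it is in place.

carry_out --motion '[0,0,0,0,0,0.2,0,0,0,0,0,0,0.2,0,0,0,0,0,0,0,0,0,0,0,0,0,0,0]'

```text
time_s: 4.37
tcp_pos: [0.634, 0.1203, 0.0463]
eef_rot: [-180.0, -0.1, 8.5]
contact_force: [-1.1, 0.9, 4.2]
gripper_width: 0.0002
```

carry_out --motion '[0,0,0,0,0,0.1,0,0,0,0,0,0,0,0,0,0,0,0,0,-1,0,0,0,0,0,0,-1,0,0,0,0,0,2,0,0,0,0,0,0,2,0,0,0,0,0,0,1.65,0,0,0,0,0,0,0,1,0,0,0,0,0,0,0.5,0,0,0,0,0,0,0,0,0,0,0,0,0,0,0]'

```text
time_s: 5.28
tcp_pos: [0.6418, 0.0643, 0.0492]
eef_rot: [180.0, 0.1, 8.5]
contact_force: [0.3, 0.3, -0.1]
gripper_width: 0.0006
```

carry_out --motion '[0,0,0,0,0,0.2,0,0,0,0,0,0,0.2,0,0,0,0,0,0,0.1,0,0,0,0,0,0,0,0,0,0,0,0,0,0,0]'

```text
time_s: 5.7
tcp_pos: [0.6424, 0.0646, 0.0463]
eef_rot: [-180.0, -0.1, 8.6]
contact_force: [-4.0, 1.1, 11.8]
gripper_width: 0.0008
```

All three sections are touched, each at z ≈ 46.3 mm with 4 to 12 N. Next I lift, turn 90° and open a 16 mm notch between the fingers to cradle the tin for a sideways push.

carry_out --motion '[0,0,0,0,0,-1,0,0,0,0,0,0,-2,0,0,0,0,0,0,-2.2,0,0,0,6.95,0,0,0,1.6,0,0,6.95,0,0,0,1.6,0,0,6.95,0,0,0,1.6,0,0,6.95,0,0,0,1.6,0,0,6.95,0,0,0,1.6,0,0,6.95,0,0,0,1.6,0,0,6.95,0,0,0,1.6,0,0,6.95,0,0,0,1.6,0,0,6.95,0,0,0,1.6,0,0,6.95,0,0,0,1.6,0,0,6.95,0,0,0,1.6,0,0,6.95,0,0,0,1.6,0,0,6.95,0,0,0,1.6,0,0,0,-2.6,2.8,0,1.6,0,0,0,-2.6,2.8,0,1.6,0,0,0,-2.6,2.8,0,1.6,0,0,0,-2.6,2.8,0,1.6]'

```text
time_s: 7.37
tcp_pos: [0.5152, 0.1516, 0.0968]
eef_rot: [-180.0, 0.0, -81.9]
contact_force: [-0.1, 1.0, 0.1]
gripper_width: 0.0163
```

carry_out --motion '[0,0,0,0,0,0,1.6,0,0,0,0,0,0,1.6]'

```text
time_s: 7.53
tcp_pos: [0.5155, 0.1525, 0.0976]
eef_rot: [-179.9, 0.0, -81.7]
contact_force: [-0.2, -0.0, -0.3]
gripper_width: 0.016
```

```bash
cat >> h.py <<'E'
O=np.array([.6033,.0300]);EX=np.array([.9898,.1426]);EY=np.array([-.1426,.9898])
def rk(p): p=np.asarray(p)[:2]-O; return np.round([p@EX,p@EY],4)
E
python3 - <<'E'
from plant import r
from h import *
import cv2
s=r.get_state();print(s["tcp_pos"],s["eef_rot"],rk(s["tcp_pos"]),rk([.5215,.1102]),s["gripper_width"],s["joints"].round(1))
a=r.capture("wrist");np.save("w.npy",a,allow_pickle=True);cv2.imwrite("pics/w1.png",a["pixels"][:,:,::-1])
E
```

```text
[0.51552584 0.15250204 0.09763074] [-1.79926558e+02  3.60591827e-02 -8.16531507e+01] [-0.0694  0.1338] [-0.0695  0.091 ] 0.01600875587003621 [ 37.4  14.7 -26.5   0.  -48.8 -29. ]
```

View pics/w1.png

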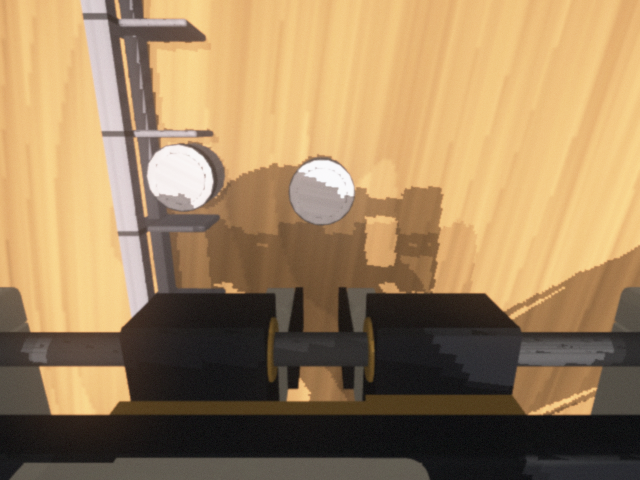

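The wrist view shows the loose tin at (322,190), in line with the finger notch at about x=320. Its position agrees with the measured one. Descending behind the tin.

carry_out --motion '[0,0,0,0,0,2,1.6,0,0,0,0,0,2.5,1.6,0,0,0,0,0,2,1.6,0,0,0,0,0,1.2,1.6,0,0,0,0,0,0.5,1.6,0,0,0,0,0,0,1.6,0,0,0,0,0,0,1.6]'

```text
time_s: 8.17
tcp_pos: [0.5173, 0.1507, 0.0148]
eef_rot: [-180.0, -0.0, -81.9]
contact_force: [0.4, -0.6, -0.6]
gripper_width: 0.0161
```

carry_out --motion '[0,0,0,0.2,0.1,0.3,1.6,0,0,0,0.3,0,0,1.6,0,0,0,0.3,0,0,1.6,0,0,0,0.3,0,0,1.6,0,0,0,0.4,0,0,1.6,0,0,0,0.4,0,0,1.6,0,0,0,0.4,0,0,1.6,0,0,0,0.5,0,0,1.6,0,0,0,0.5,0,0,1.6,0,0,0,0.5,0,0,1.6,0,0,0,0.5,0,0,1.6,0,0,0,0.5,0,0,1.6,0,0,0,0.5,0,0,1.6,0,0,0,0.4,0,0,1.6,0,0,0,0.4,0,0,1.6,0,0,0,0.3,0,0,1.6,0,0,0,0.3,0,0,1.6,0,0,0,0.2,0,0,1.6,0,0,0,0.1,0,0,1.6,0,0,0,0,0,0,1.6]'

```text
time_s: 9.83
tcp_pos: [0.5253, 0.0812, 0.0115]
eef_rot: [180.0, -0.0, -81.9]
contact_force: [-0.3, 0.3, -0.2]
gripper_width: 0.0161
```

Run:
```python
from plant import r
from h import *
import cv2
s=r.get_state();print(s["tcp_pos"],s["eef_rot"],rk(s["tcp_pos"]),s["contact_force"])
c=r.capture("scene")
hsv=cv2.cvtColor(c["pixels"],cv2.COLOR_RGB2HSV)
m=((hsv[...,1]<50)&(hsv[...,2]>140)).astype(np.uint8)
k,l,st,ce=cv2.connectedComponentsWithStats(m)
for i in range(1,k):
    w=ray(c,*ce[i],.03)
    if 60<st[i,4]<400 and .45<w[0]<.7 and abs(w[1])<.25: print(st[i],w,rk(w))
a=r.capture("wrist");cv2.imwrite("pics/w2.png",cv2.vconcat([cv2.resize(a["pixels"],(400,300)),cv2.resize(c["pixels"][150:300,240:440],(400,300))])[:,:,::-1])
```

```text
[0.5252894  0.08122076 0.01148803] [ 1.79984789e+02 -8.99597769e-03 -8.18713907e+01] [-0.0699  0.0618] [-0.30341638  0.33852194 -0.16466409]
[263 260  23  11 173] [ 0.6323558  -0.10243847  0.03      ] [ 0.0099 -0.1352]
```

View pics/w2.png

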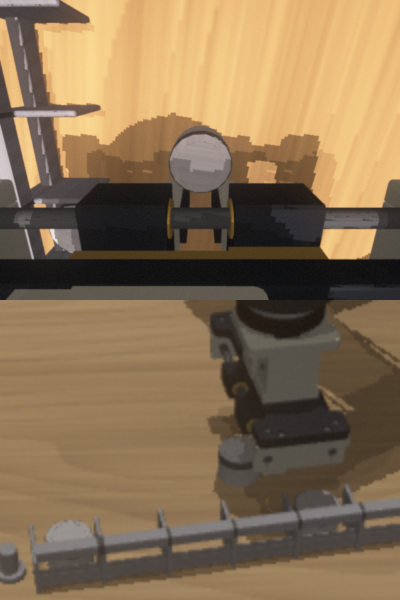

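Run:
```python
from plant import r
from h import *
import cv2
a=r.capture("wrist");g=cv2.cvtColor(a["pixels"],cv2.COLOR_RGB2HSV)
m=(g[...,1]<60).astype(np.uint8);m[:195]=0;m[290:]=0;m[:,:250]=0;m[:,390:]=0
row=np.where(m.any(1))[0];print(row[0],row[-1]);
for v in range(205,290,8):
    c=np.where(m[v])[0];print(v,c.min() if len(c) else None,c.max() if len(c) else None)
for u,v in((322,259),(322,258+50),(322,210),(273,259),(370,259)):
    w=ray(a,u,v,.03);print(u,v,w.round(4),rk(w))
```

```text
203 289
205 306 334
213 293 348
221 285 354
229 284 358
237 277 363
245 273 366
253 271 369
261 271 369
269 272 369
277 274 366
285 278 362
322 259 [0.5275 0.0517 0.03  ] [-0.0719  0.0323]
322 308 [0.5245 0.0727 0.03  ] [-0.0719  0.0535]
322 210 [0.5303 0.0324 0.03  ] [-0.0719  0.0128]
273 259 [0.5466 0.0545 0.03  ] [-0.0527  0.0323]
370 259 [0.5089 0.0491 0.03  ] [-0.0907  0.0324]
```

carry_out --motion '[0,0,0,0.2,0,0,1.6,0,0,0,0.2,0,0,1.6,0,0,0,0.1,0,0,1.6,0,0,0,0,0,0,1.6,0,0,0,-0.5,0,0,1.6,0,0,0,-1.5,0,0,1.6,0,0,0,-1,0,0,1.6,0,0,0,0,0,-2,1.6,0,0,0,0,0,-3,1.6,0,0,0,0,0,-3,1.6,0,0,0,0,0,0,1.6]'

```text
time_s: 10.9
tcp_pos: [0.5249, 0.1083, 0.0971]
eef_rot: [-179.5, 0.1, -81.7]
contact_force: [1.4, 0.7, -0.1]
gripper_width: 0.016
```

Run:
```python
from plant import r
from h import *
s=r.get_state();print(s["tcp_pos"],s["eef_rot"],rk(s["tcp_pos"]))
```

```text
[0.52494421 0.10825068 0.09709822] [-1.79531815e+02  1.16531504e-01 -8.17415313e+01] [-0.0664  0.0886]
```

carry_out --motion '[0,0,-6.92,0,0,0,1.6,0,0,-6.92,0,0,0,1.6,0,0,-6.92,0,0,0,1.6,0,0,-6.92,0,0,0,1.6,0,0,-6.92,0,0,0,1.6,0,0,-6.92,0,0,0,1.6,0,0,-6.92,0,0,0,1.6,0,0,-6.92,0,0,0,1.6,0,0,-6.92,0,0,0,1.6,0,0,-6.92,0,0,0,1.6,0,0,-6.92,0,0,0,1.6,0,0,-6.92,0,0,0,1.6,0,0,-6.92,0,0,0,1.6,0,0,0,-2.2,3,0,1.6,0,0,0,-2.3,3,0,1.6,0,0,0,0,0,0,1.6,0,0,0,0,0,0,1.6]'

```text
time_s: 12.32
tcp_pos: [0.4848, 0.0396, 0.0917]
eef_rot: [-180.0, -0.0, 8.0]
contact_force: [1.0, 0.6, 0.3]
gripper_width: 0.0158
```

Run:
```python
from plant import r
from h import *
import cv2
s=r.get_state();print(s["tcp_pos"],s["eef_rot"],rk(s["tcp_pos"]))
a=r.capture("wrist");np.save("w.npy",a,allow_pickle=True);cv2.imwrite("pics/w3.png",a["pixels"][:,:,::-1])
```

```text
[0.4848191  0.03959256 0.09170716] [-1.79994014e+02 -7.27072987e-03  8.02390800e+00] [-0.1159  0.0264]
```

View pics/w3.png

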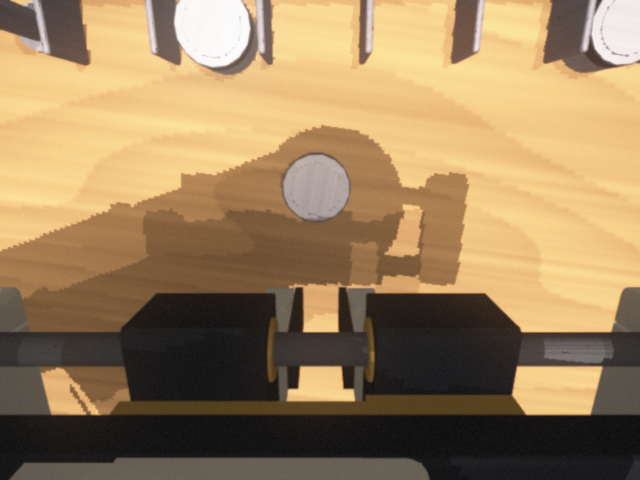

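Run:
```python
from h import *
a=np.load("w.npy",allow_pickle=True).item()
for n,u,v,z in(("tin",316.5,187,.03),("p23",269,62,.036),("p34",369,56,.036),("p12",157,62,.036),("p45",473,56,.036),("stored a",213,28,.03)):
    w=ray(a,u,v,z);print(n,w.round(4),rk(w))
```

```text
tin [0.5295 0.0487 0.03  ] [-0.0704  0.029 ]
p23 [0.5912 0.082  0.036 ] [-0.0046  0.0532]
p34 [0.6012 0.0311 0.036 ] [-0.0019  0.0014]
p12 [0.5831 0.1397 0.036 ] [-0.0044  0.1114]
p45 [ 0.6088 -0.0222  0.036 ] [-0.002  -0.0524]
stored a [0.6041 0.1135 0.03  ] [0.0127 0.0825]
```

carry_out --motion '[0,0,-0.2,0,-0.1,2,1.6,0,0,0,0,0,2.5,1.6,0,0,0,0,0,2,1.6,0,0,0,0,0,1,1.6,0,0,0,0,0,0.5,1.6,0,0,0,0,0,0,1.6,0,0,0,0,0,0,1.6]'

```text
time_s: 12.95
tcp_pos: [0.4862, 0.0421, 0.0117]
eef_rot: [180.0, -0.0, 8.3]
contact_force: [-0.1, 0.0, -0.8]
gripper_width: 0.0163
```

Run:
```python
from plant import r
from h import *
s=r.get_state();print(s["tcp_pos"],s["eef_rot"],rk(s["tcp_pos"]))
```

```text
[0.48618051 0.0420968  0.01173786] [ 1.79991460e+02 -9.63540826e-03  8.34273680e+00] [-0.1142  0.0287]
```

carry_out --motion '[0,0,0,0.3,0.1,0,1.6,0,0,0,0.3,0,0,1.6,0,0,0,0.3,0,0,1.6,0,0,0,0.4,0,0,1.6,0,0,0,0.5,0,0,1.6,0,0,0,0.5,0,0,1.6,0,0,0,0.5,0,0,1.6,0,0,0,0.6,0,0,1.6,0,0,0,0.6,0,0,1.6,0,0,0,0.6,0,0,1.6,0,0,0,0.6,0,0,1.6,0,0,0,0.6,0,0,1.6,0,0,0,0.6,0,0,1.6,0,0,0,0.6,0,0,1.6,0,0,0,0.6,0,0,1.6,0,0,0,0.5,0,0,1.6,0,0,0,0.5,0,0,1.6,0,0,0,0.4,0,0,1.6,0,0,0,0.2,0,0,1.6,0,0,0,0,0,0,1.6]'

```text
time_s: 14.62
tcp_pos: [0.5774, 0.0539, 0.0115]
eef_rot: [-180.0, -0.0, 8.3]
contact_force: [-0.2, 0.3, -0.1]
gripper_width: 0.0161
```

Run:
```python
from plant import r
from h import *
import cv2
s=r.get_state();print(s["tcp_pos"],s["eef_rot"],rk(s["tcp_pos"]))
a=r.capture("wrist");np.save("w.npy",a,allow_pickle=True);cv2.imwrite("pics/w4.png",a["pixels"][:,:,::-1])
```

```text
[0.57736533 0.05388473 0.01151828] [-1.79998317e+02 -2.60466271e-02  8.29739245e+00] [-0.0223  0.0273]
```

View pics/w4.png

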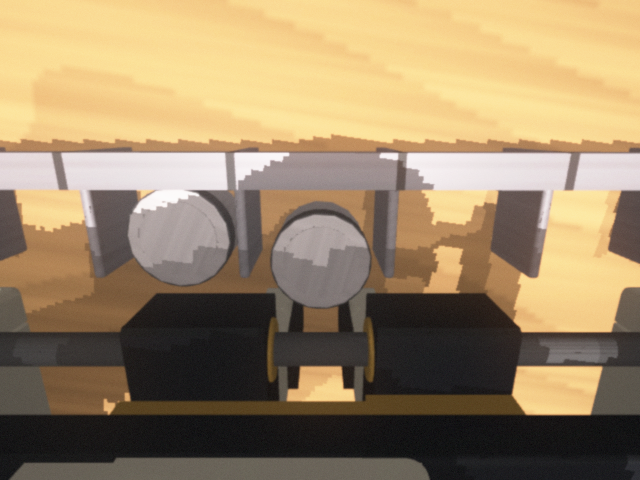

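The tin is centred in gap 3. Compared with stored tin a (236 vs 259 px), it has about 9–10 mm to go. I'll creep the rest and watch the force.

carry_out --motion '[0,0,0,0.3,0,0,1.6,0,0,0,0.3,0,0,1.6,0,0,0,0.1,0,0,1.6,0,0,0,0,0,0,1.6]'

```text
time_s: 15.0
tcp_pos: [0.5841, 0.0549, 0.0116]
eef_rot: [-180.0, -0.0, 8.3]
contact_force: [-0.0, -1.4, 0.5]
gripper_width: 0.0159
```

carry_out --motion '[0,0,0,0.1,0,0,1.6,0,0,0,0.1,0,0,1.6,0,0,0,0,0,0,1.6]'

```text
time_s: 15.25
tcp_pos: [0.5858, 0.0551, 0.0116]
eef_rot: [180.0, 0.0, 8.3]
contact_force: [-0.5, -0.4, 0.1]
gripper_width: 0.0159
```

carry_out --motion '[0,0,0,0.1,0,0,1.6,0,0,0,0.05,0,0,1.6,0,0,0,0,0,0,1.6]'

```text
time_s: 15.5
tcp_pos: [0.5873, 0.0553, 0.0116]
eef_rot: [180.0, -0.0, 8.3]
contact_force: [0.1, -0.8, 0.5]
gripper_width: 0.0161
```

carry_out --motion '[0,0,0,0.05,0,0,1.6,0,0,0,0.05,0,0,1.6,0,0,0,0,0,0,1.6]'

```text
time_s: 15.75
tcp_pos: [0.5883, 0.0554, 0.0116]
eef_rot: [-180.0, -0.0, 8.3]
contact_force: [-0.1, -0.0, 0.4]
gripper_width: 0.0163
```

carry_out --motion '[0,0,0,0.05,0,0,1.6,0,0,0,0.05,0,0,1.6,0,0,0,0,0,0,1.6]'

```text
time_s: 16.0
tcp_pos: [0.5891, 0.0555, 0.0115]
eef_rot: [180.0, 0.0, 8.3]
contact_force: [-0.5, -1.0, 0.8]
gripper_width: 0.0162
```

Run:
```python
from plant import r
from h import *
import cv2
s=r.get_state();print(s["tcp_pos"],rk(s["tcp_pos"]),s["contact_force"])
a=r.capture("wrist");np.save("w.npy",a,allow_pickle=True);cv2.imwrite("pics/w5.png",cv2.resize(a["pixels"][130:310,100:500,::-1],None,fx=2,fy=2))
```

```text
[0.5890775  0.05553248 0.01153669] [-0.0104  0.0273] [-0.48827505 -0.97197988  0.76280383]
```

View pics/w5.png

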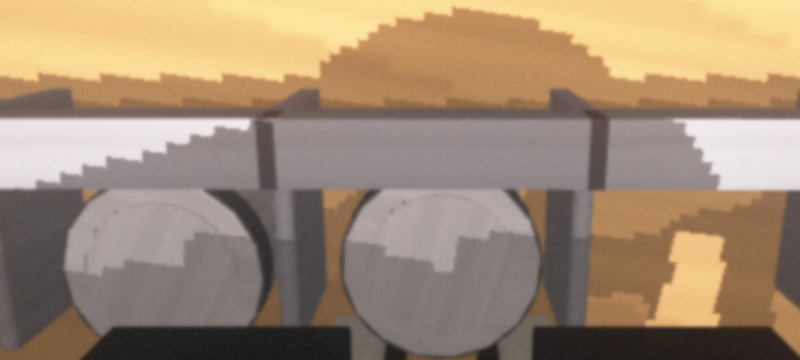

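The tin's widest row is now nearly level with stored a's. I'll keep creeping until the stop is felt.

carry_out --motion '[0,0,0,0.05,0,0,1.6,0,0,0,0.05,0,0,1.6,0,0,0,0,0,0,1.6]'

```text
time_s: 16.3
tcp_pos: [0.5893, 0.0555, 0.0114]
eef_rot: [180.0, 0.1, 8.3]
contact_force: [-4.6, 0.6, 3.0]
gripper_width: 0.0158
```

carry_out --motion '[0,0,0,0.05,0,0,1.6,0,0,0,0,0,0,1.6]'

```text
time_s: 16.47
tcp_pos: [0.5894, 0.0555, 0.0113]
eef_rot: [180.0, 0.1, 8.3]
contact_force: [-7.0, 0.5, 4.3]
gripper_width: 0.0161
```

Stop felt: force rises to 7 N with no travel. I'll back off, lift clear and check that it was the back stop, not the fingers on the plates.

carry_out --motion '[0,0,0,-0.5,0,0,1.6,0,0,0,-1.5,0,0,1.6,0,0,0,-2.5,0,0,1.6,0,0,0,-2,0,-2,1.6,0,0,0,0,0,-3,1.6,0,0,0,0,0,-3,1.6,0,0,0,0,0,0,1.6,0,0,0,0,0,0,1.6]'

```text
time_s: 17.13
tcp_pos: [0.5284, 0.0473, 0.0939]
eef_rot: [-179.9, -0.4, 8.3]
contact_force: [0.3, -0.3, -1.0]
gripper_width: 0.0159
```

Run:
```python
from plant import r
from h import *
import cv2
s=r.get_state();print(s["tcp_pos"],rk(s["tcp_pos"]),s["contact_force"])
a=r.capture("wrist");np.save("w.npy",a,allow_pickle=True);cv2.imwrite("pics/w6.png",a["pixels"][:,:,::-1])
g=cv2.cvtColor(a["pixels"],cv2.COLOR_RGB2HSV)
m=((g[...,1]<45)&(g[...,2]>150)).astype(np.uint8)
k,l,st,ce=cv2.connectedComponentsWithStats(m)
for i in range(1,k):
    if st[i,4]>1000:w=ray(a,*ce[i],.03);print(st[i],ce[i].round(1),rk(w))
```

```text
[0.52835361 0.04730976 0.09392893] [-0.0717  0.0278] [ 0.34430481 -0.26833968 -1.02408041]
[  41   43  111   26 2792] [96.3 55.5] [0.0444 0.1496]
[ 153   43  332   27 8828] [319.4  55.9] [0.0445 0.0293]
[ 487   43  110   27 2873] [540.7  56. ] [ 0.0447 -0.09  ]
[ 188   73   72   79 4286] [223.4 112.6] [0.0155 0.0831]
[ 287   73   73   75 4253] [321.7 109.6] [0.0172 0.0279]
[ 565   74   75   77 4410] [605.6 112.7] [ 0.0159 -0.1312]
```

View pics/w6.png

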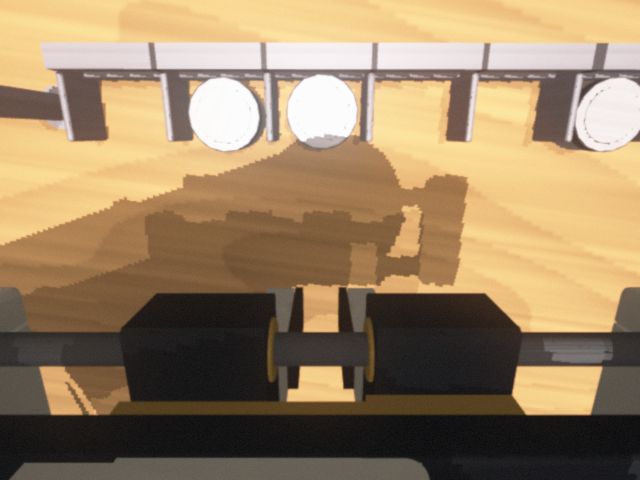

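The tin sits in the third gap at (322,112), level with or slightly deeper than the stored tins at (223,113) and (606,113). Final check that nothing else moved, then hand in.

Run:
```python
from plant import r
import pickle,cv2,numpy as np
d=pickle.load(open("c0.pkl","rb"))
for n,bx in dict(top={"brush":(465,205,520,308)},scene={"jar":(495,175,545,232),"brush":(130,198,165,276),"sb":(258,258,290,285)}).items():
    p=r.capture(n)["pixels"].astype(int);q=d[n]["pixels"].astype(int)
    for k,(a,b,c,e) in bx.items():
        D=np.abs(p-q)[b:e,a:c].max(2);print(n,k,"changed px frac",(D>40).mean().round(3))
print(r.get_state()["time_s"],r.get_state()["contact_force"]);r.close_job()
```

```text
top brush changed px frac 0.021
scene jar changed px frac 0.0
scene brush changed px frac 0.0
scene sb changed px frac 0.0
17.2833 [ 0.28663011 -0.51553515 -0.51291562]
the job is handed in; nothing more can be done
```

The tin is home in the third gap from the tall post, and I handed the job in at 17.3 s with the arm clear of everything.

- **Counting:** The tall post is at the rack's +y end. I touched rail sections 1, 2 and 3 in that order with shut fingers. Each touch registered at z ≈ 46.3 mm with 4 to 12 N, and I lifted clear in between, so no section beyond the third was touched.
- **Pushing:** I pushed the loose tin sideways into line and then straight in, with the fingertips about 12 mm above the bench. I stopped when the force rose to about 7 N with no further travel.
- **Tin position:** The last wrist view put the tin at rack x ≈ 17 mm and y ≈ 28 mm. The nominal home position is 16 and 28. The tin's front was partly in shadow in that view, which may account for the 1 mm difference. The stored tins read about 15.7 mm in the same view.
- **Things to leave alone:** The jar, the brush and stored tin b were unchanged in the scene view. In the top view 2% of the brush area's pixels differed; I did not trace why, but the scene view showed no change there. I did not compare stored tin a before and after, but it still reads as home in its gap.

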